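# Rebuild the keyed stack of fittings trays under the sink

### The job

Rebuild the stack of fittings trays on the grey base, which stays where it stands. Draw the teal tray right out from under the waste pipe by its black knob and let go, then take it again by its centre grip, carry it level and set it gently and fully home on the base with its rear notch over the yellow key. Then set the white lid gently and fully home on the teal tray, its notch over that tray's key, leaving everything else where it is and the pipe unstruck.

Things in the scene. Friction and masses are not known exactly. Their poses are not given: they have to be found in the camera images.
- tray: teal fittings tray, about 0.4 kg, on the board under the waste pipe, knob towards the robot. Origin: centre of the underside; x to its rear (key) end, y across, z up. 160 (x) by 140 (y) mm, rim at z = 66 mm, walls 4 mm, inner floor z = 12. A divider with the grip runs along x; the middle of both halves is empty and 58 mm wide (room for fingers); small fittings lie at the ends (|x| over 30 mm)
- tray_grip (a point): middle of the top of the teal tray's centre grip: dark block 70 mm long (tray x), 16 mm thick (tray y), its top 54 mm and its lower end 26 mm above the tray's origin; pinch it from above across its 16 mm
- tray_knob (a point): middle of the stem of the teal tray's black pull knob (tray x = -96, y = 0, z = 40 mm), on its front wall: round stem 18 mm thick, 32 mm long, level along tray x, with a head 28 mm wide at its outer end (tip at x = -122). Pinch the stem from above across tray y and draw along tray -x
- tray_key (a point): top of the teal tray's yellow key (tray x = 75, y = 0, z = 80 mm): tongue on the rear rim, 24 mm wide (y), 8 mm thick (x), standing 14 mm above the rim
- tray_notch (a point): mouth of the teal tray's notch (tray x = 74, y = 0, z = 8 mm): slot through the bottom of the rear wall under its own key, 30 mm wide, 18 mm high, 12 mm deep, edged yellow. The tray's foot (146 by 126 mm, z = 0 to 8) drops inside the rim below with 3 mm play all round; fully home its origin is 58 mm above the origin of the tray below. The wrong way round it cannot go home
- base: grey base tray full of fittings, 0.8 to 1 kg, loose on the board; same moulding, origin and axes as the teal tray (rim at z = 66 mm, key at x = 75, knob at the -x end)
- base_key (a point): top of the base tray's yellow key (base x = +75, y = 0, z = +80 mm)
- lid: white lid, about 0.22 kg, right way up on the board, 160 (x) by 140 (y) mm. Origin: centre of the underside of its foot (146 by 126 mm, z = 0 to 8); plate z = 8 to 14. The foot drops inside the tray's rim with 3 mm play; fully home its origin is 58 mm above the tray's origin
- lid_grip (a point): middle of the top of the lid's blue handle, above the lid's centre: bar 100 mm long (lid x), 16 mm thick (lid y), from 32 to 52 mm above the lid's origin; pinch it from above across its 16 mm
- lid_notch (a point): mouth of the lid's notch (lid x = 74, y = 0, z = 8 mm): 30 mm wide, cut 12 mm into plate and foot in the middle of the +x end, outlined yellow on top; the key of the tray below comes up through it
- waste_pipe: fixed white waste pipe. Origin on the board below the middle of the level run, which lies along its y, 155 mm up, 49 mm thick at its ribs (56 at the nuts); floor leg at y = -190, upright open socket on a floor clamp at y = +192 mm (top 208 mm). Its -x side faces the robot; the teal tray is clear when its origin is 105 mm or more to the -x side
- trap: bystander: white bottle trap standing upright, 72 mm wide, 150 mm high
- tumblers: bystander: two nested tumblers, pink-white and orange, 82 mm wide, 137 mm high
- cleaner: bystander: white cleaner bottle with red cap, 68 mm wide, 190 mm high
- clip_box: bystander: clear grey lidded box with blue clips, 126 by 166 by 69 mm
- slip_nut: bystander: white plastic slip nut (ring), 68 mm wide, 20 mm high
- jointing_jar: bystander: grey jar with green cap, 72 mm wide, 75 mm high
Not all that is in view belongs to the job. What is shaped like the tray but red is not meant.

How it is judged:
By the outcome, as a careful person would: the job done as asked, in the order asked, and still so for the second after the job is handed in, with the robot touching nothing.
It also fails if it takes over 72 s, if anything falls off the work surface, if the arm or the gripper's body presses on something with over 40 N, if the wrist force passes 120 N, or if a joint passes its speed limit or range.

### The arm

A 7-joint arm with a two-finger parallel gripper is mounted at the origin on the work surface. World frame = base frame: x ahead of the robot, y to its left, z up, the work surface at z = 0. Lengths are in mm, angles in rad, forces in N, time in s.
With the tool pointing down it reaches from about 425 to 1025 mm from the base axis. Payload 3.6 kg.
Tool frame: the origin (TCP) lies midway between the tips of the shut fingers; the grasp point (between the pads) lies r.tcp_to_grasp behind it (r.tcp_to_grasp is the distance from the TCP to the grasp point, in mm); z points along the fingers, y is the line along which they close (so a half turn about z gives the same grasp; the last joint's range is limited). The gripper opens to 85 mm and grips with 20 to 120 N. Pads are 22 mm wide; open, the fingers measure 114 mm over their backs; the gripper's body (76 mm by 85 mm) begins 54 mm behind the grasp point. The pads swing forward as they close: fully open they stand 13 mm farther back than shut.
Start: joints at [-1.222, 0.591, 0.048, 1.609, -0.033, 0.943, -0.034], TCP at [309.982, 655.393, 231.302] pointing down, gripper open.
Joint ranges: [-2.69, 2.69], [-0.47, 2.24], [-1.27, 1.36], [0.19, 2.51], [-1.53, 4.68], [0.08, 2.07], [-3.09, 3.09]. Speed limits (rad/s): [2.57, 2.57, 3.14, 3.14, 3.14, 3.14, 3.14].

### API

Orientations are given as a 3x3 rotation matrix whose columns are the frame's x, y, z axes.
In Python, from workcell import r, cams, order, spotter gives the robot as it stands. The module is installed in compiled form; this text tells all that it offers.
- The arm moves only by the tool arm_command, never from a script. Its argument "increments" is a list of rows, each a list of 7 numbers: the shift along the tool's x, y, z in m, then the turn, a rotation vector about the tool's x, y, z in degrees, then the opening, from 0 (shut) to 1 (fully open). In form: [[dx, dy, dz, rx, ry, rz, hand], ...]. A call has 1 to 20 rows; each row shifts and turns the commanded pose from where the row before left it, along the tool's axes as they then stand; what a row does not reach is not made up. A row lasts 1/12 s, in which the tool goes at most 41.7 mm and 7.16 degrees, less where a joint would pass 70% of its speed; a pose out of reach is approached as far as the arm can. A call with a gripper value outside its range is refused whole. The fingers move at their own pace and stop on an object; "force" is the grip in N (left out, the last holds). Time passes only in rows, so rows that do not move let the fingers close. It gives the time, the measured TCP pose, the force, the opening and the grip force at its end, in the units of the state.
- r.state(): the state, without advancing time (a new reading comes with each control period).
- cams.capture(name): name is "scene" or "top"; returns (picture, depth): 480x640x3 uint8, red, green, blue; 480x640 float32, mm along the optical axis (not along the pixel's ray), 0 where there is no reading.
- cams.get_calibration(name): a dict with "K" (3x3 intrinsics, pixels), "R" (3x3) and "t" (3): a world point X has camera coordinates R X + t. Camera axes: x right, y down, z forward; pixel columns grow to the right and rows downward; lengths in mm; the calibration is good to about 2 mm. A picture is of the moment at which its call begins. get_calibration takes no time and is no camera call.
- order.hand_in(): hands the job in; it is judged then, once.
Trained networks look in the newest picture that a camera, given by its name, has taken for a name from the list of things; names that differ only in an ending like _2 or _b are one class to them, and where a whole thing is asked for, a point or a joint stands for the part that bears it (a point fixed in the world has none). Each returns a list of dicts, best first, with "p" (0 to 1); they miss things now and then, are a little off and sometimes report something else, mostly with a low value. They report only what shows in the picture. A call takes as long as a camera call. They do not tell look-alikes from the thing itself.
- spotter.trace(target, camera): "region" (480x640 bool, what is visible of it) and "extent" ([left, top, right, bottom] in pixels, round what is visible of it).
- spotter.landmark_of(target, camera): "position" ([row, column] in pixels: a listed point, or the origin of a listed thing).
The state is a dict: "time_s": time; "q": joint angles; "qvel": joint speeds; "effort": joint torques, N m; "ee_pos": TCP position; "tool_rot": TCP orientation; "contact_force": force on the tool from outside, world axes, zero at the start; "moment": the same for the moment, N m; "grip_width": opening from 0.0 (shut) to 1.0 (fully open); "grip_force": force on a finger pad.
Only numpy, scipy, OpenCV 4.12 (cv2) and the standard library are available. Lean on these libraries where they do the work, as an engineer would, in place of code of your own. Each camera call takes 0.05 s, during which the arm holds its last target. There are 200 camera calls.

## Working session

There is one attempt and no reset: what is moved stays moved. The work goes in short steps, Python scripts to look and compute and a tool call to move; the robot and the scene stay as the last step left them, time stands still between calls to the robot, and variables do not carry over. Pictures are saved under pics/ and viewed, at most 10 in all, crops included, and the job is handed in when it is done.

Besides the shell and the picture viewer there is one more tool, called as name([rows], argument=value, ...), one row to a line, values as JSON. arm_command: Moves the arm, as the interface text tells. Its arguments: {"type":"object","properties":{"increments":{"type":"array"},"force":{"type":"number"}},"required":["increments"]}

```bash
mkdir -p pics; cat > h.py <<'E'
import numpy as np, cv2
from workcell import r, cams, order, spotter
def cap(n):
    im,d=cams.capture(n); c=cams.get_calibration(n); return im,d,np.array(c["K"]),np.array(c["R"]),np.array(c["t"]).ravel()
def cloud(d,K,R,t):
    v,u=np.mgrid[0:480,0:640]; P=np.stack([(u-K[0,2])*d/K[0,0],(v-K[1,2])*d/K[1,1],d],-1)
    return (P-t)@R   # R^T (P-t)
def ray_z(rc,z,K,R,t):
    dv=R.T@np.linalg.inv(K)@np.array([rc[1],rc[0],1.]); o=-R.T@t
    return o+dv*(z-o[2])/dv[2]
def proj(X,K,R,t):
    p=K@(R@np.asarray(X,float)+t); return p[:2]/p[2]
E
python3 - <<'E'
from h import *
np.set_printoptions(precision=1,suppress=True)
s=r.state(); print(s["ee_pos"],s["tool_rot"],r.tcp_to_grasp,s["time_s"],s["grip_width"])
Z={"tray_grip":54,"tray_knob":40,"tray_key":80,"base_key":80,"lid_grip":52,"lid_notch":14,"waste_pipe":0,"tray":0,"base":0,"lid":0}
for n in("scene","top"):
    im,d,K,R,t=cap(n); cv2.imwrite(f"pics/{n}0.png",im[...,::-1]); np.savez(f"{n}0.npz",im=im,d=d)
    print(n,"cam",-R.T@t)
    for k,z in Z.items():
        for o in spotter.landmark_of(k,n)[:3]:
            if o["p"]>.2: print(k,round(o["p"],2),np.array(o["position"]),ray_z(o["position"],z,K,R,t))
E
```

```text
[309.6 654.6 230.1] [[-0.9  0.4 -0. ]
 [ 0.4  0.9 -0. ]
 [-0.  -0.  -1. ]] 18.700000000000003 0.0 1.0052586981857492
scene cam [1327.9 -408.3 1057.7]
tray_grip 0.93 [292.6 360.3] [655.8  24.4  54. ]
tray_grip 0.81 [224.9 209.4] [ 198.2 -277.6   54. ]
tray_knob 0.87 [228.5 241.6] [ 245.3 -186.7   40. ]
tray_knob 0.75 [274.6 344.6] [567.2  21.7  40. ]
tray_key 0.9 [306.9 380.8] [739.4  38.6  80. ]
tray_key 0.82 [224.  185.9] [ 190.7 -346.3   80. ]
base_key 0.6 [231.9 403.6] [523.9 249.2  80. ]
lid_grip 0.77 [283.1 236.3] [ 467.7 -276.2   52. ]
lid_notch 0.9 [274.5 230. ] [ 394.6 -277.7   14. ]
tray 0.97 [307.2 363. ] [669.6  28.8   0. ]
tray 0.94 [238.3 211.3] [ 203.4 -283.     0. ]
base 0.75 [230.9 392.9] [438.2 273.5   0. ]
lid 0.84 [291.5 244.5] [ 464.7 -257.8    0. ]
lid 0.52 [274.5 342.5] [534.1  33.    0. ]
top cam [ 309.8   -2.1 1190.7]
tray_grip 0.83 [184.  299.8] [662.   38.5  54. ]
tray_grip 0.66 [360.5 433.2] [ 208. -288.   54.]
tray_grip 0.58 [151.2 295.8] [753.1  48.9  54. ]
tray_knob 0.84 [220.5 307.2] [566.6  19.9  40. ]
tray_knob 0.83 [342.8 390.4] [ 250.9 -186.5   40. ]
tray_key 0.76 [372.  463.7] [ 182.7 -353.2   80. ]
tray_key 0.75 [151.  299.2] [743.4  38.9  80. ]
base_key 0.98 [235.9 214.3] [520.2 252.9  80. ]
lid_grip 0.65 [258.3 420.2] [ 461.9 -269.4   52. ]
lid_grip 0.22 [153. 297.] [748.8  45.8  52. ]
lid_notch 0.72 [183.4 300.9] [676.1  37.   14. ]
lid_notch 0.56 [283.  418.9] [ 401.7 -271.6   14. ]
lid_notch 0.5 [219.3 308.3] [575.7  17.4  14. ]
tray 0.89 [189.9 306.5] [661.7  22.1   0. ]
tray 0.71 [358.9 425.3] [ 207.4 -281.4    0. ]
base 0.66 [269.4 212.5] [444.8 273.2   0. ]
lid 0.63 [254.3 415.5] [ 479.8 -269.6    0. ]
```

View pics/scene0.png

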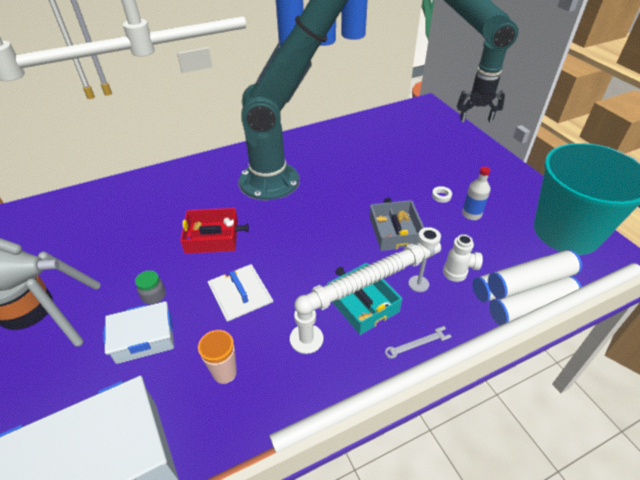

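View pics/top0.png

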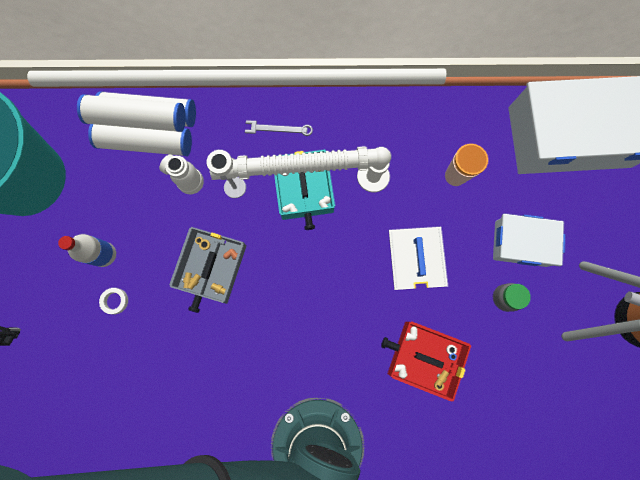

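The scene shows the teal tray under the pipe (scene 365,300; top 307,185), the grey base (top 208,265), and the lid with its notch towards the robot (top 421,287). There are two candidates for "tray": teal at top (307,185) and red at top (430,360). The teal one fits because red is excluded and it sits under the pipe. I'll confirm that in a crop and fit the outlines.

```bash
cat >> h.py <<'E'
from scipy.optimize import minimize
def pts(n,f=None):
    if f is None: im,d,K,R,t=cap(n)
    else:
        z=np.load(f); im,d=z["im"],z["d"]; c=cams.get_calibration(n); K,R,t=np.array(c["K"]),np.array(c["R"]),np.array(c["t"]).ravel()
    X=cloud(d,K,R,t); X[d==0]=np.nan
    return im,d,X,K,R,t
def near(X,c,rad,z0,z1):
    m=(np.hypot(X[...,0]-c[0],X[...,1]-c[1])<rad)&(X[...,2]>z0)&(X[...,2]<z1); return m
def fitrim(P,g,L=160,W=140,wall=4):
    """fit rim ring (mid-wall rectangle) x,y,yaw to points P (N,2)"""
    a,b=(L-wall)/2,(W-wall)/2
    def cost(p):
        c,s=np.cos(p[2]),np.sin(p[2]); q=(P-p[:2])@np.array([[c,-s],[s,c]])
        dx,dy=np.abs(q[:,0])-a,np.abs(q[:,1])-b
        sd=np.where((dx>0)|(dy>0),np.hypot(np.maximum(dx,0),np.maximum(dy,0)),-np.maximum(dx,dy))
        return np.mean(np.minimum(np.abs(sd),10)**2)
    best=min((minimize(cost,[g[0]+i,g[1]+j,g[2]+k],method="Nelder-Mead",options=dict(xatol=.02,fatol=1e-4,maxiter=800)) for i in(-4,4) for j in(-4,4) for k in(-.1,.1)),key=lambda o:o.fun)
    return best.x,best.fun
E
python3 - <<'E'
from h import *
np.set_printoptions(precision=2,suppress=True)
a=np.load("top0.npz")["im"]
crop=cv2.resize(a[140:320,160:460],(800,480),interpolation=cv2.INTER_CUBIC); cv2.imwrite("pics/crop1.png",crop[...,::-1])
for n in("top","scene"):
    im,d,X,K,R,t=pts(n,n+"0.npz")
    for nm,g,(z0,z1) in(("base",(444,268,.25+0),(61,71)),("tray",(662,27,.15),(61,71))):
        m=near(X,g,125,z0,z1)
        hsv=cv2.cvtColor(im,cv2.COLOR_RGB2HSV)
        if nm=="tray": m&=(hsv[...,0]>80)&(hsv[...,0]<98)&(hsv[...,1]>100)
        else: m&=(hsv[...,1]<80)
        P=X[m]; yaw=-.25 if nm=="base" else .1
        print(n,nm,m.sum(),np.median(P[:,2]),*fitrim(P[:,:2],(g[0],g[1],yaw)))
    m=near(X,(462,-270),115,8,24); P=X[m]; print(n,"lid",m.sum(),np.median(P[:,2]),cv2.minAreaRect(P[:,:2].astype(np.float32)))
    m=near(X,(462,-270),115,40,62); P=X[m]; print(n,"handle",m.sum(),np.median(P[:,2]),cv2.minAreaRect(P[:,:2].astype(np.float32)))
    m=near(X,(750,0),330,120,260); P=X[m]; print(n,"pipe",P.min(0),P.max(0))
    m=near(X,(750,0),330,165,190); P=X[m];print("pipe rect",cv2.minAreaRect(P[:,:2].astype(np.float32)))
E
```

```text
top base 519 65.7259064099716 [451.26 274.18  -0.3 ] 4.659355843024672
top tray 300 65.64804532970723 [664.8   30.5    0.13] 2.9533059135095794
top lid 2807 13.700959753361383 ((469.43939208984375, -271.3553466796875), (160.6304931640625, 141.05755615234375), 2.8957059383392334)
top handle 273 51.07662233265732 ((468.9440612792969, -270.953125), (99.50983428955078, 16.999719619750977), 3.3198587894439697)
top pipe [ 641.06 -184.17  120.12] [724.71 327.04 212.77]
pipe rect ((682.4308471679688, 33.25529479980469), (52.67765426635742, 431.5086669921875), 3.8502259254455566)
scene base 292 65.96898658695117 [450.5  272.08  -0.3 ] 6.321468184450369
scene tray 303 66.4576192951086 [664.17  28.29   0.13] 4.38439104096332
scene lid 1911 15.602993268060324 ((466.432861328125, -264.1640930175781), (166.70904541015625, 160.36595153808594), 4.4178242683410645)
scene handle 180 52.986025694361075 ((468.32568359375, -272.3689270019531), (102.18717193603516, 17.380817413330078), 3.3906428813934326)
scene pipe [ 640.91 -189.32  120.05] [723.12 326.83 213.57]
pipe rect ((683.9302368164062, 31.72412109375), (53.2006950378418, 433.1939697265625), 4.107632160186768)
```

View pics/crop1.png

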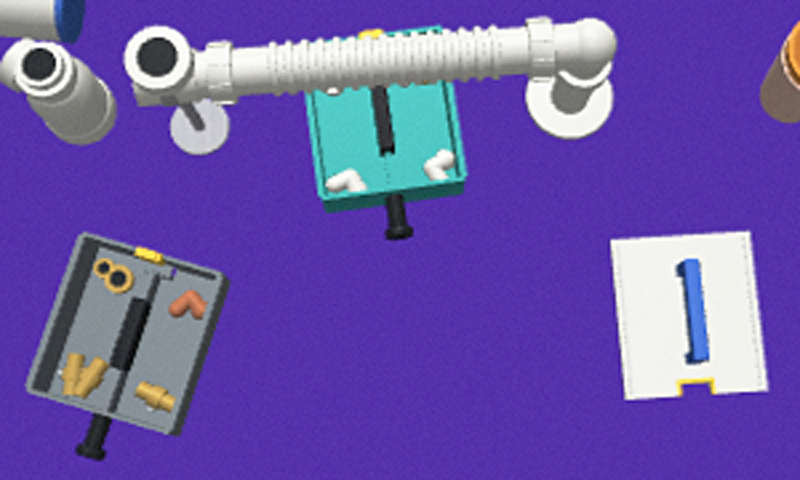

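The crop confirms it: the teal tray is at crop (385,130), under the pipe, with its black knob at (398,218) towards the robot. The fits from both cameras agree.

```bash
cat >> h.py <<'E'
from scipy.spatial.transform import Rotation as Ro
def plan(xyz,a):
    """turn first (tool rotvec, deg), then shift in turned tool axes (mm) to TCP xyz, tool x at yaw a deg, pointing down"""
    s=r.state(); R0=np.array(s["tool_rot"]); c,q=np.cos(np.radians(a)),np.sin(np.radians(a))
    R1=np.array([[c,q,0],[q,-c,0],[0,0,-1.]])
    rv=np.degrees(Ro.from_matrix(R0.T@R1).as_rotvec()); sh=R1.T@(np.array(xyz)-np.array(s["ee_pos"]))
    print("turn",rv.round(2),"shift",sh.round(1),"at",np.round(s["ee_pos"],1),"grip",s["grip_width"],"F",np.round(s["contact_force"],1),"t",s["time_s"])
E
python3 - <<'E'
from h import *
plan((569.3,17,140),187.4)
E
```

```text
turn [ -0.     0.   -32.71] shift [-175.  -666.5   91.3] at [310.  655.4 231.3] grip 0.9989404454874293 F [-0.2 -1.3  0.5] t 1.1
```

arm_command([
  [0,0,0,0,0,-6.54,1],
  [0,0,0,0,0,-6.54,1],
  [0,0,0,0,0,-6.54,1],
  [0,0,0,0,0,-6.54,1],
  [0,0,0,0,0,-6.54,1],
  [-0.009,-0.035,0,0,0,0,1],
  [-0.009,-0.035,0,0,0,0,1],
  [-0.009,-0.035,0,0,0,0,1],
  [-0.009,-0.035,0,0,0,0,1],
  [-0.009,-0.035,0,0,0,0,1],
  [-0.009,-0.035,0,0,0,0,1],
  [-0.009,-0.035,0,0,0,0,1],
  [-0.009,-0.035,0,0,0,0,1],
  [-0.009,-0.035,0,0,0,0,1],
  [-0.009,-0.035,0,0,0,0,1],
  [-0.009,-0.035,0,0,0,0,1],
  [-0.009,-0.035,0,0,0,0,1],
  [-0.009,-0.035,0,0,0,0,1],
  [-0.009,-0.035,0,0,0,0,1],
  [-0.009,-0.035,0,0,0,0,1],
])

```text
time_s: 2.77
ee_pos: [512.0, 150.4, 231.7]
tool_rot: [[-0.992, -0.129, 0.001], [-0.129, 0.992, 0.0], [-0.001, 0.0, -1.0]]
contact_force: [0.3, -0.2, 0.1]
grip_width: 0.995
grip_force: 0.0
```

```bash
python3 - <<'E'
from h import *
plan((569.3,17,140),187.4)
E
```

```text
turn [ 0.01  0.05 -0.01] shift [ -39.7 -139.7   91.7] at [512.  150.4 231.7] grip 0.9949008163456162 F [ 0.3 -0.2  0.1] t 2.7667
```

arm_command([
  [-0.0099,-0.035,0,0,0,0,1],
  [-0.0099,-0.035,0,0,0,0,1],
  [-0.0099,-0.035,0.01,0,0,0,1],
  [-0.01,-0.0347,0.02,0,0,0,1],
  [0,0,0.03,0,0,0,1],
  [0,0,0.03,0,0,0,1],
  [0,0,0.03,0,0,0,0.8],
  [0,0,0,0,0,0,0.8],
  [0,0,0,0,0,0,0.8],
])

```text
time_s: 3.52
ee_pos: [567.7, 18.6, 110.4]
tool_rot: [[-0.992, -0.129, -0.003], [-0.129, 0.992, -0.0], [0.003, 0.0, -1.0]]
contact_force: [-0.4, -0.5, 1.2]
grip_width: 0.802
grip_force: 0.0
```

```bash
python3 - <<'E'
from h import *
plan((569.3,17,21.5),187.4)
np.set_printoptions(precision=2,suppress=True)
for n in("top","scene"):
    im,d,X,K,R,t=pts(n)
    hsv=cv2.cvtColor(im,cv2.COLOR_RGB2HSV)
    m=near(X,(664,29),125,61,71)&(hsv[...,0]>80)&(hsv[...,0]<98)&(hsv[...,1]>100)
    print(n,m.sum(),*fitrim(X[m][:,:2],(664,29,.13)))
    print([ (o["p"],ray_z(o["position"],40,K,R,t)) for o in spotter.landmark_of("tray_knob",n)[:2]])
    if n=="scene": cv2.imwrite("pics/s2.png",cv2.resize(im[200:360,240:480],(720,480))[...,::-1])
E
```

```text
turn [ 0.01 -0.2  -0.  ] shift [-1.4 -1.8 88.9] at [567.7  18.6 110.4] grip 0.8019198845146286 F [-0.4 -0.5  1.2] t 3.5167
top 58 [700.82  35.8    0.13] 2.717198975299935
[(0.84, array([ 248.2 , -190.69,   40.  ]))]
scene 303 [664.32  28.24   0.13] 4.0637512922662875
[(0.65, array([ 248.1 , -191.76,   40.  ])), (0.63, array([566.72,  16.34,  40.  ]))]
```

View pics/s2.png

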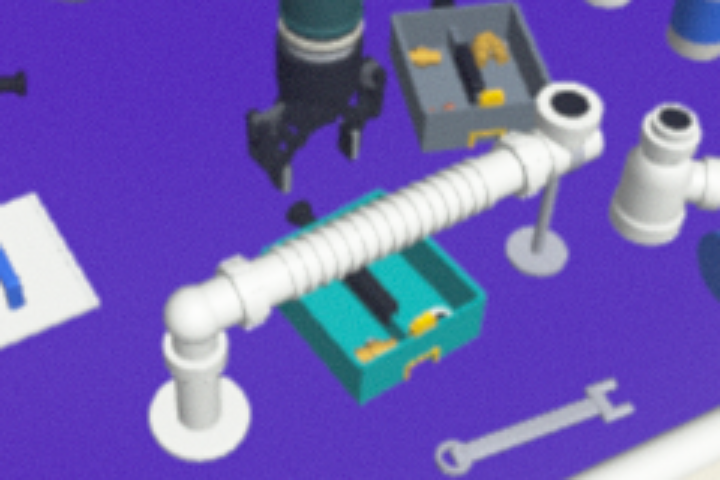

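The gripper (crop 320,130) hangs above and just in front of the black knob (300,212), and the tray has not moved. Next: lower and pinch.

arm_command([
  [-0.0014,-0.002,0.02,0,-0.2,0,0.8],
  [0,0,0.025,0,0,0,0.8],
  [0,0,0.025,0,0,0,0.8],
  [0,0,0.019,0,0,0,0.8],
  [0,0,0,0,0,0,0.8],
  [0,0,0,0,0,0,0],
  [0,0,0,0,0,0,0],
  [0,0,0,0,0,0,0],
  [0,0,0,0,0,0,0],
  [0,0,0,0,0,0,0],
  [0,0,0,0,0,0,0],
  [0,0,0,0,0,0,0],
], force=40)

```text
time_s: 4.72
ee_pos: [571.7, 17.1, 24.0]
tool_rot: [[-0.992, -0.129, 0.006], [-0.129, 0.992, 0.001], [-0.006, -0.0, -1.0]]
contact_force: [-0.5, -0.2, 4.8]
grip_width: 0.194
grip_force: 38.9
```

arm_command([
  [0.003,0,0,0,0,0,0],
  [0.006,0,0,0,0,0,0],
  [0.01,0,0,0,0,0,0],
  [0.01,0,0,0,0,0,0],
  [0.01,0,0,0,0,0,0],
  [0.01,0,0,0,0,0,0],
  [0.01,0,0,0,0,0,0],
  [0.01,0,0,0,0,0,0],
  [0.01,0,0,0,0,0,0],
  [0.01,0,0,0,0,0,0],
  [0.01,0,0,0,0,0,0],
  [0.01,0,0,0,0,0,0],
  [0.008,0,0,0,0,0,0],
  [0.004,0,0,0,0,0,0],
  [0,0,0,0,0,0,0],
  [0,0,0,0,0,0,0],
  [0,0,0,0,0,0,0],
])

```text
time_s: 6.13
ee_pos: [455.0, 1.8, 23.4]
tool_rot: [[-0.992, -0.128, 0.013], [-0.128, 0.992, 0.002], [-0.013, -0.0, -1.0]]
contact_force: [4.1, 0.7, 10.1]
grip_width: 0.191
grip_force: 39.6
```

```bash
python3 - <<'E'
from h import *
plan((569.3,17,21.5),187.4)
np.set_printoptions(precision=2,suppress=True)
for n in("scene",):
    im,d,X,K,R,t=pts(n)
    hsv=cv2.cvtColor(im,cv2.COLOR_RGB2HSV)
    m=near(X,(550,14),125,61,71)&(hsv[...,0]>80)&(hsv[...,0]<98)&(hsv[...,1]>100)
    print(n,m.sum(),*fitrim(X[m][:,:2],(550,14,.13)))
E
```

```text
turn [-0.01  0.76 -0.03] shift [-115.3    0.4    1.9] at [455.    1.8  23.4] grip 0.1914572981371437 F [ 4.1  0.7 10.1] t 6.1333
scene 264 [546.64  12.02   0.13] 7.141272478733654
```

arm_command([
  [0,0,0,0,0,0,0.8],
  [0,0,0,0,0,0,0.8],
  [0,0,0,0,0,0,0.8],
  [0,0,0,0,0,0,0.8],
  [0,0,0,0,0,0,0.8],
  [0,0,0,0,0,0,0.8],
  [0,0,-0.01,0,0,0,0.8],
  [0,0,-0.025,0,0,0,0.8],
  [0,0,-0.035,0,0,0,0.8],
  [0,0,-0.035,0,0,0,0.8],
  [0,0,-0.035,0,0,0,0.8],
  [0,0,-0.02,0,0,0,0.8],
  [0,0,0,0,0,0,0.8],
])

```text
time_s: 7.27
ee_pos: [452.6, 1.3, 186.6]
tool_rot: [[-0.992, -0.128, 0.013], [-0.128, 0.992, 0.001], [-0.013, -0.0, -1.0]]
contact_force: [0.4, -0.5, -0.7]
grip_width: 0.8
grip_force: 0.0
```

```bash
python3 - <<'E'
from h import *
np.set_printoptions(precision=2,suppress=True)
for n in("top","scene"):
    im,d,X,K,R,t=pts(n)
    hsv=cv2.cvtColor(im,cv2.COLOR_RGB2HSV)
    m=near(X,(550,14),125,61,71)&(hsv[...,0]>80)&(hsv[...,0]<98)&(hsv[...,1]>100)
    print(n,m.sum(),*fitrim(X[m][:,:2],(550,14,.13)))
    print([ (o["p"],ray_z(o["position"],54,K,R,t)) for o in spotter.landmark_of("tray_grip",n)[:3]])
    print([ (o["p"],ray_z(o["position"],80,K,R,t)) for o in spotter.landmark_of("tray_key",n)[:3]])
    if n=="scene": cv2.imwrite("pics/s3.png",cv2.resize(im[170:350,220:490],(720,480))[...,::-1])
plan((548,13,100),187.4)
E
```

```text
top 201 [548.61  14.91   0.13] 2.577221818536383
[(0.95, array([ 207.52, -284.81,   54.  ]))]
[(0.85, array([625.11,  25.92,  80.  ])), (0.75, array([ 183.4 , -355.16,   80.  ]))]
scene 245 [548.78  12.15   0.13] 4.763773116306285
[(0.95, array([ 209.32, -269.93,   54.  ])), (0.91, array([538.51,  16.34,  54.  ]))]
[(0.84, array([ 185.59, -340.92,   80.  ])), (0.56, array([618.85,  15.58,  80.  ]))]
turn [ 0.01  0.02 -0.01] shift [-99.8  -1.1  80.7] at [448.9   1.2 180.7] grip 0.797329293298111 F [ 0.5 -0.2 -0.4] t 7.5667
```

View pics/s3.png

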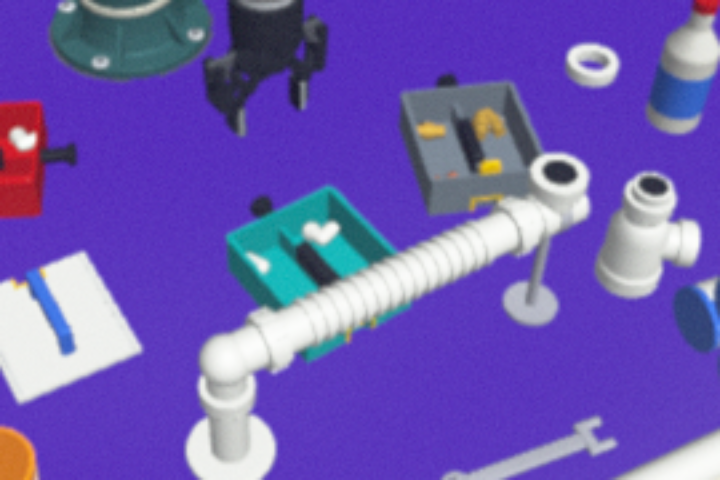

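The teal tray (crop 315,270) stands clear in front of the pipe, released, and nothing else has moved. Next: go over its centre grip.

arm_command([
  [-0.02,0,0,0,0,0,0.6],
  [-0.03,0,0.01,0,0,0,0.6],
  [-0.03,-0.001,0.02,0,0,0,0.6],
  [-0.021,0,0.03,0,0,0,0.6],
  [0,0,0.02,0,0,0,0.6],
  [0,0,0,0,0,0,0.6],
  [0,0,0,0,0,0,0.6],
])

```text
time_s: 8.15
ee_pos: [548.3, 13.1, 100.1]
tool_rot: [[-0.992, -0.129, -0.003], [-0.129, 0.992, -0.0], [0.003, 0.0, -1.0]]
contact_force: [0.7, 0.1, 0.3]
grip_width: 0.601
grip_force: 0.0
```

```bash
python3 - <<'E'
from h import *
plan((549,13.7,23.5),187.4)
E
```

```text
turn [ 0.01 -0.17 -0.  ] shift [-0.8  0.5 76.6] at [548.3  13.1 100.1] grip 0.6012923114708939 F [0.7 0.1 0.3] t 8.15
```

arm_command([
  [-0.001,0,0.02,0,-0.17,0,0.6],
  [0,0,0.025,0,0,0,0.6],
  [0,0,0.02,0,0,0,0.6],
  [0,0,0.0116,0,0,0,0.6],
  [0,0,0,0,0,0,0.6],
  [0,0,0,0,0,0,0],
  [0,0,0,0,0,0,0],
  [0,0,0,0,0,0,0],
  [0,0,0,0,0,0,0],
  [0,0,0,0,0,0,0],
  [0,0,0,0,0,0,0],
  [0,0,0,0,0,0,0],
], force=70)

```text
time_s: 9.15
ee_pos: [553.0, 13.9, 27.3]
tool_rot: [[-0.992, -0.129, 0.009], [-0.129, 0.992, 0.001], [-0.009, 0.0, -1.0]]
contact_force: [-0.8, 0.1, 6.4]
grip_width: 0.176
grip_force: 70.1
```

```bash
python3 - <<'E'
from h import *
plan((549,13.7,23.5),187.4)
E
```

```text
turn [0.01 0.51 0.01] shift [4.  0.3 3.8] at [553.   13.9  27.3] grip 0.17577778800139499 F [-0.8  0.1  6.4] t 9.15
```

arm_command([
  [0,0,-0.003,0,0,0,0],
  [0,0,-0.007,0,0,0,0],
  [0,0,-0.012,0,0,0,0],
  [0,0,-0.016,0,0,0,0],
  [0,0,-0.018,0,0,0,0],
  [0,0,-0.018,0,0,0,0],
  [0,0,-0.018,0,0,0,0],
  [0,0,-0.018,0,0,0,0],
  [0,0,-0.016,0,0,0,0],
  [0,0,-0.012,0,0,0,0],
  [0,0,-0.007,0,0,0,0],
  [0,0,-0.003,0,0,0,0],
  [0,0,0,0,0,0,0],
  [0,0,0,0,0,0,0],
])

```text
time_s: 10.32
ee_pos: [550.5, 13.3, 173.3]
tool_rot: [[-0.992, -0.129, 0.005], [-0.129, 0.992, 0.001], [-0.005, -0.0, -1.0]]
contact_force: [-0.7, -0.2, -3.3]
grip_width: 0.174
grip_force: 68.8
```

```bash
python3 - <<'E'
from h import *
np.set_printoptions(precision=3,suppress=True)
s=r.state(); print(s["moment"],s["tool_rot"])
plan((451,273.5,168),162.8)
E
```

```text
[ 0.038  0.024 -0.029] [[-0.992 -0.129  0.005]
 [-0.129  0.992  0.001]
 [-0.005 -0.    -1.   ]]
turn [ 0.07  0.31 24.59] shift [172.  219.2   5.3] at [550.5  13.3 173.3] grip 0.17430227648052946 F [-0.7 -0.2 -3.3] t 10.3167
```

arm_command([
  [0.004,0.003,0,0,0,0,0],
  [0.007,0.007,0,0,0,0,0],
  [0.007,0.011,0,0,0,0,0],
  [0.006,0.015,0,0,0,0,0],
  [0.005,0.018,0,0,0,0,0],
  [0.004,0.02,0,0,0,0,0],
  [0.003,0.02,0,0,0,0,0],
  [0.003,0.02,0,0,0,0,0],
  [0.003,0.02,0,0,0,0,0],
  [0.003,0.02,0,0,0,0,0],
  [0.003,0.02,0,0,0,0,0],
  [0.003,0.02,0,0,0,0,0],
  [0.003,0.02,0,0,0,0,0],
  [0.003,0.019,0,0,0,0,0],
  [0.002,0.015,0,0,0,0,0],
  [0.001,0.011,0,0,0,0,0],
  [0.001,0.007,0,0,0,0,0],
  [0,0.003,0,0,0,0,0],
  [0,0,0,0,0,0,0],
])

```text
time_s: 11.9
ee_pos: [455.5, 272.7, 173.1]
tool_rot: [[-0.992, -0.13, 0.006], [-0.13, 0.992, 0.001], [-0.006, -0.0, -1.0]]
contact_force: [0.5, 0.9, -4.1]
grip_width: 0.175
grip_force: 68.8
```

arm_command([
  [0,0,0,0,0,1,0],
  [0,0,0,0,0,2,0],
  [0,0,0,0,0,3,0],
  [0,0,0,0,0,4,0],
  [0,0,0,0,0,4.6,0],
  [0,0,0,0,0,4,0],
  [0,0,0,0,0,3,0],
  [0,0,0,0,0,2,0],
  [0,0,0,0,0,1,0],
  [0,0,0,0,0,0,0],
  [0,0,0,0,0,0,0],
])

```text
time_s: 12.82
ee_pos: [456.2, 271.5, 173.2]
tool_rot: [[-0.955, 0.297, 0.006], [0.297, 0.955, 0.0], [-0.006, 0.002, -1.0]]
contact_force: [1.0, -0.0, -3.1]
grip_width: 0.171
grip_force: 68.8
```

```bash
cat >> h.py <<'E'
def teal(im,X,c,z0,z1):
    hsv=cv2.cvtColor(im,cv2.COLOR_RGB2HSV)
    return near(X,c,130,z0,z1)&(hsv[...,0]>80)&(hsv[...,0]<98)&(hsv[...,1]>100)
E
python3 - <<'E'
from h import *
np.set_printoptions(precision=3,suppress=True)
s=r.state(); print(s["tool_rot"])
plan((451,273.5,168),162.8)
for n in("top","scene"):
    im,d,X,K,R,t=pts(n)
    m=teal(im,X,(451,273),150,240); z=X[m][:,2]; zt=np.percentile(z,95); print("ztop",zt)
    m=teal(im,X,(451,273),zt-7,zt+5); P=X[m]; x,f=fitrim(P[:,:2],(451,273,-.3)); print(n,m.sum(),x,f)
    A=np.c_[P[:,0]-451,P[:,1]-273,np.ones(len(P))]; print("plane",np.linalg.lstsq(A,P[:,2],rcond=None)[0])
    cv2.imwrite("pics/%s4.png"%n,im[...,::-1])
E
```

```text
[[-0.955  0.297  0.006]
 [ 0.297  0.955  0.   ]
 [-0.006  0.002 -1.   ]]
turn [ 0.13  0.34 -0.06] shift [5.5 0.3 5.2] at [456.2 271.5 173.2] grip 0.17111948977959607 F [ 1.  -0.  -3.1] t 12.8167
ztop 212.52249431148164
top 400 [452.595 270.919  -0.297] 3.085882952147406
plane [ -0.003  -0.004 211.161]
ztop 213.79826111386137
scene 268 [451.848 269.876  -0.294] 5.029752800690004
plane [ -0.005  -0.005 211.757]
```

arm_command([
  [0.0017,0.0011,0.004,0,0,0,0],
  [0,0,0.01,0,0,0,0],
  [0,0,0.012,0,0,0,0],
  [0,0,0.012,0,0,0,0],
  [0,0,0.01,0,0,0,0],
  [0,0,0.005,0,0,0,0],
  [0,0,0,0,0,0,0],
  [0,0,0,0,0,0,0],
  [0,0,0,0,0,0,0],
])

```text
time_s: 13.67
ee_pos: [455.5, 274.1, 120.5]
tool_rot: [[-0.955, 0.296, 0.007], [0.296, 0.955, 0.001], [-0.006, 0.003, -1.0]]
contact_force: [0.6, -0.2, -4.0]
grip_width: 0.177
grip_force: 68.7
```

```bash
python3 - <<'E'
from h import *
np.set_printoptions(precision=3,suppress=True)
plan((451,273.5,85),162.8)
for n in("top","scene"):
    im,d,X,K,R,t=pts(n)
    m=teal(im,X,(451,273),110,200); z=X[m][:,2]; zt=np.percentile(z,95); print("ztop",zt)
    m=teal(im,X,(451,273),zt-7,zt+5); P=X[m]; x,f=fitrim(P[:,:2],(451,273,-.3)); print(n,m.sum(),x,f)
    if n=="scene": c=cv2.resize(im[140:270,330:470],(646,600))
cv2.imwrite("pics/s5.png",c[...,::-1])
E
```

```text
turn [ 0.19  0.37 -0.01] shift [ 4.1 -1.9 35.5] at [455.5 274.1 120.5] grip 0.17745897387340132 F [ 0.6 -0.2 -4. ] t 13.6667
ztop 161.1225806932431
top 360 [451.899 273.411  -0.297] 3.175474287586251
ztop 162.51888873569334
scene 239 [451.689 272.265  -0.3  ] 5.928947965768307
```

View pics/s5.png

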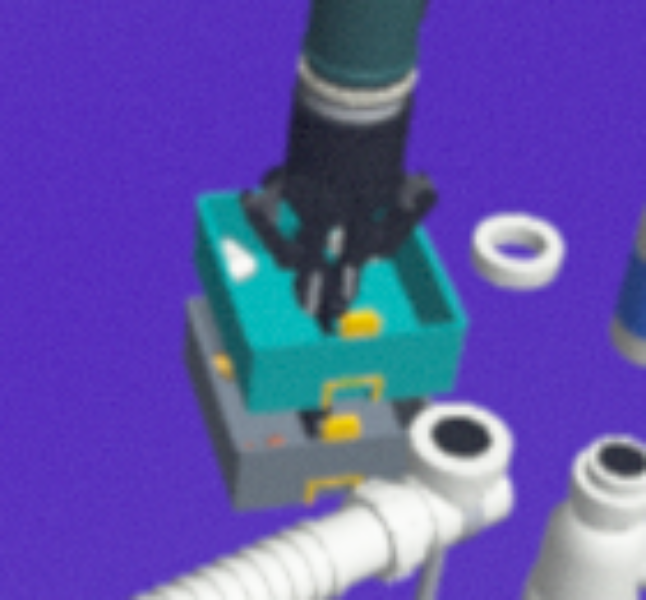

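The teal tray hangs level above the base, with both keys at the same end (crop: teal key 360,323; base key 342,427). I'll check the lateral offset using the keys.

```bash
python3 - <<'E'
from h import *
np.set_printoptions(precision=2,suppress=True)
ux=np.array([np.cos(-.3),np.sin(-.3)]); uy=np.array([-ux[1],ux[0]])
def key(n,f,z0,z1):
    im,d,X,K,R,t=pts(n,f); h=cv2.cvtColor(im,cv2.COLOR_RGB2HSV)
    m=near(X,(523,251),35,z0,z1)&(h[...,0]>18)&(h[...,0]<34)&(h[...,1]>150)
    q=X[m][:,:2]-np.array([451,273.2]); a,b=q@ux,q@uy; z=X[m][:,2]
    return m.sum(),np.array([np.median(a),(np.percentile(b,3)+np.percentile(b,97))/2,b.min(),b.max(),z.max()])
for n in("top","scene"):
    print(n,"base",key(n,n+"0.npz",68,90)); print(n,"tray",key(n,None,155,190))
E
```

```text
top base (np.int64(35), array([ 74.63,  -0.05, -10.22,  12.77,  84.04]))
top tray (np.int64(42), array([ 75.28,   1.54,  -9.99,  14.06, 175.54]))
scene base (np.int64(31), array([ 75.99,  -0.83, -12.67,  10.64,  83.23]))
scene tray (np.int64(31), array([ 76.6 ,  -1.35, -11.34,  10.47, 177.3 ]))
```

arm_command([
  [0.0007,0,0.006,0,0,0,0],
  [0,0,0.006,0,0,0,0],
  [0,0,0.005,0,0,0,0],
  [0,0,0.004,0,0,0,0],
  [0,0,0.003,0,0,0,0],
  [0,0,0.002,0,0,0,0],
  [0,0,0.002,0,0,0,0],
  [0,0,0,0,0,0,0],
])

```text
time_s: 14.53
ee_pos: [454.5, 274.0, 91.8]
tool_rot: [[-0.955, 0.296, 0.006], [0.296, 0.955, 0.0], [-0.006, 0.002, -1.0]]
contact_force: [-0.1, -0.6, -3.2]
grip_width: 0.172
grip_force: 68.9
```

arm_command([
  [0,0,0.001,0,0,0,0],
  [0,0,0.001,0,0,0,0],
  [0,0,0.001,0,0,0,0],
  [0,0,0.001,0,0,0,0],
  [0,0,0,0,0,0,0],
  [0,0,0,0,0,0,0],
])

```text
time_s: 15.03
ee_pos: [454.6, 274.1, 88.2]
tool_rot: [[-0.955, 0.296, 0.006], [0.296, 0.955, 0.001], [-0.006, 0.003, -1.0]]
contact_force: [-0.0, -0.1, -2.8]
grip_width: 0.175
grip_force: 68.9
```

arm_command([
  [0,0,0.001,0,0,0,0],
  [0,0,0.001,0,0,0,0],
  [0,0,0.0005,0,0,0,0],
  [0,0,0,0,0,0,0],
  [0,0,0,0,0,0,0],
])

```text
time_s: 15.45
ee_pos: [454.6, 274.1, 85.7]
tool_rot: [[-0.955, 0.296, 0.006], [0.296, 0.955, 0.001], [-0.006, 0.003, -1.0]]
contact_force: [0.1, 0.6, -3.6]
grip_width: 0.174
grip_force: 68.8
```

arm_command([
  [0,0,0.0005,0,0,0,0],
  [0,0,0.0005,0,0,0,0],
  [0,0,0.0005,0,0,0,0],
  [0,0,0,0,0,0,0],
  [0,0,0,0,0,0,0],
])

```text
time_s: 15.87
ee_pos: [454.6, 274.2, 85.3]
tool_rot: [[-0.955, 0.296, 0.006], [0.296, 0.955, 0.001], [-0.006, 0.003, -1.0]]
contact_force: [-1.3, -0.8, 6.7]
grip_width: 0.178
grip_force: 70.3
```

arm_command([
  [0,0,0,0,0,0,0.3],
  [0,0,0,0,0,0,0.5],
  [0,0,0,0,0,0,0.55],
  [0,0,0,0,0,0,0.55],
  [0,0,0,0,0,0,0.55],
  [0,0,-0.005,0,0,0,0.55],
  [0,0,-0.01,0,0,0,0.55],
  [0,0,-0.02,0,0,0,0.55],
  [0,0,-0.03,0,0,0,0.55],
  [0,0,-0.035,0,0,0,0.55],
  [0,0,-0.035,0,0,0,0.55],
  [0,0,-0.02,0,0,0,0.8],
  [0,0,0,0,0,0,0.8],
])

```text
time_s: 16.95
ee_pos: [456.5, 275.8, 245.1]
tool_rot: [[-0.955, 0.296, 0.015], [0.296, 0.955, 0.007], [-0.012, 0.012, -1.0]]
contact_force: [0.1, -0.4, 1.2]
grip_width: 0.798
grip_force: 0.0
```

```bash
python3 - <<'E'
from h import *
np.set_printoptions(precision=3,suppress=True)
plan((468.8,-271.4,100),3.35)
for n in("top","scene"):
    im,d,X,K,R,t=pts(n)
    m=teal(im,X,(451,273),90,150); z=X[m][:,2]; zt=np.percentile(z,95)
    m=teal(im,X,(451,273),zt-7,zt+5); P=X[m]; x,f=fitrim(P[:,:2],(451,273,-.3)); print(n,zt,m.sum(),x,f)
    A=np.c_[P[:,0]-451,P[:,1]-273,np.ones(len(P))]; print("plane",np.linalg.lstsq(A,P[:,2],rcond=None)[0])
    if n=="scene": c=cv2.resize(im[160:270,330:470],(760,600))
    m=near(X,(468,-271),80,45,60); print(n,"handle",m.sum(),cv2.minAreaRect(X[m][:,:2].astype(np.float32)))
cv2.imwrite("pics/s6.png",c[...,::-1])
E
```

```text
turn [  1.16  -0.75 159.42] shift [-19.7 547.  145.1] at [456.5 275.8 245.1] grip 0.7979436302936339 F [ 0.1 -0.4  1.2] t 16.95
top 126.0174522873986 394 [451.226 274.024  -0.299] 3.1774098982254606
plane [  0.001  -0.    123.57 ]
top handle 253 ((468.8362731933594, -271.0862121582031), (99.25061798095703, 16.720645904541016), 3.302191972732544)
scene 126.59133766145985 334 [450.703 272.663  -0.294] 6.35680229191028
plane [ -0.001  -0.006 124.127]
scene handle 166 ((468.9490051269531, -272.85894775390625), (102.32764434814453, 16.522428512573242), 2.9841420650482178)
```

View pics/s6.png

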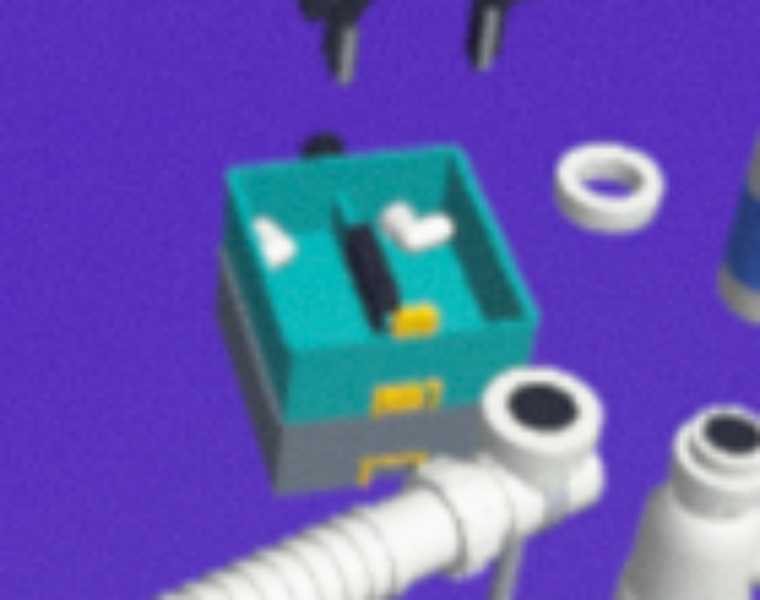

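The teal tray sits flush and level on the base: rim at 124 mm, with the base key showing in the teal notch (crop 400,398). Now the lid.

arm_command([
  [0,0,0,0,0,4,0.6],
  [0,0,0,0,0,7,0.6],
  [0,0,0,0,0,7,0.6],
  [0,0,0,0,0,7,0.6],
  [0,0,0,0,0,7,0.6],
  [0,0,0,0,0,7,0.6],
  [0,0,0,0,0,7,0.6],
  [0,0,0,0,0,7,0.6],
  [0,0,0,0,0,7,0.6],
  [0,0,0,0,0,7,0.6],
  [0,0,0,0,0,7,0.6],
  [0,0,0,0,0,7,0.6],
  [0,0,0,0,0,7,0.6],
  [0,0,0,0,0,7,0.6],
  [0,0,0,0,0,7,0.6],
  [0,0,0,0,0,7,0.6],
  [0,0,0,0,0,7,0.6],
  [0,0,0,0,0,7,0.6],
  [0,0,0,0,0,7,0.6],
  [0,0,0,0,0,7,0.6],
])

```text
time_s: 18.72
ee_pos: [452.4, 273.3, 237.9]
tool_rot: [[0.903, 0.429, 0.004], [0.429, -0.903, -0.001], [0.003, 0.003, -1.0]]
contact_force: [-0.0, 0.2, -0.8]
grip_width: 0.599
grip_force: 0.0
```

arm_command([
  [0,0,0,0,0,7,0.6],
  [0,0,0,0,0,7,0.6],
  [0,0,0,0,0,7,0.6],
  [0,0,0,0,0,4,0.6],
  [0,0,0,0,0,0,0.6],
])

```text
time_s: 19.13
ee_pos: [452.4, 273.5, 237.8]
tool_rot: [[1.0, 0.013, 0.004], [0.013, -1.0, -0.002], [0.004, 0.002, -1.0]]
contact_force: [-0.3, -0.8, -0.3]
grip_width: 0.599
grip_force: 0.0
```

```bash
python3 - <<'E'
from h import *
plan((468.8,-271.6,140),3.2)
print(r.state()["q"])
E
```

```text
turn [ 0.13 -0.24 -2.47] shift [-14.1 545.2  97.8] at [452.4 273.5 237.8] grip 0.5993677660630549 F [-0.3 -0.8 -0.3] t 19.1333
[-1.26083031  0.45433041  0.86027869  2.06943604 -0.46803385  0.81756927
 -1.68001199]
```

arm_command([
  [0,0,0,0,0,-2.47,0.6],
  [0.004,0.015,0,0,0,0,0.6],
  [0.004,0.03,0,0,0,0,0.6],
  [0.002,0.033,0,0,0,0,0.6],
  [0,0.033,0,0,0,0,0.6],
  [0,0.033,0,0,0,0,0.6],
  [0,0.033,0,0,0,0,0.6],
  [0,0.033,0,0,0,0,0.6],
  [0,0.033,0,0,0,0,0.6],
  [0,0.033,0,0,0,0,0.6],
  [-0.002,0.033,0,0,0,0,0.6],
  [-0.002,0.033,0,0,0,0,0.6],
  [-0.002,0.033,0,0,0,0,0.6],
  [-0.003,0.033,0,0,0,0,0.6],
  [-0.003,0.033,0,0,0,0,0.6],
  [-0.003,0.033,0,0,0,0,0.6],
  [-0.003,0.033,0,0,0,0,0.6],
  [-0.003,0.025,0,0,0,0,0.6],
  [-0.003,0.013,0,0,0,0,0.6],
  [0,0,0,0,0,0,0.6],
])

```text
time_s: 20.8
ee_pos: [468.8, -274.9, 238.7]
tool_rot: [[0.999, 0.052, 0.005], [0.052, -0.999, -0.002], [0.005, 0.002, -1.0]]
contact_force: [0.3, 0.1, -0.2]
grip_width: 0.601
grip_force: 0.0
```

arm_command([
  [0,0,0.015,0,0,0,0.6],
  [0,0,0.025,0,0,0,0.6],
  [0,0,0.025,0,0,0,0.6],
  [0,0,0.025,0,0,0,0.6],
  [0,0,0.015,0,0,0,0.6],
  [0,0,0,0,0,0,0.6],
  [0,0,0,0,0,0,0.6],
])

```text
time_s: 21.38
ee_pos: [470.7, -269.3, 133.0]
tool_rot: [[0.998, 0.059, 0.004], [0.059, -0.998, 0.003], [0.004, -0.002, -1.0]]
contact_force: [0.5, -0.5, -0.5]
grip_width: 0.603
grip_force: 0.0
```

```bash
python3 - <<'E'
from h import *
plan((468.8,-271.6,23.5),3.2)
E
```

```text
turn [-0.14 -0.22  0.16] shift [ -2.    2.2 109.5] at [ 470.7 -269.3  133. ] grip 0.6034806571568516 F [ 0.5 -0.5 -0.5] t 21.3833
```

arm_command([
  [-0.002,0.0022,0.02,0,0,0,0.6],
  [0,0,0.03,0,0,0,0.6],
  [0,0,0.03,0,0,0,0.6],
  [0,0,0.012,0,0,0,0.6],
  [0,0,0,0,0,0,0.6],
  [0,0,0,0,0,0,0.6],
])

```text
time_s: 21.88
ee_pos: [470.6, -273.2, 42.6]
tool_rot: [[0.998, 0.057, 0.007], [0.057, -0.998, 0.001], [0.007, -0.0, -1.0]]
contact_force: [0.4, 0.4, -0.4]
grip_width: 0.597
grip_force: 0.0
```

```bash
python3 - <<'E'
from h import *
plan((468.8,-271.6,23.5),3.2)
E
```

```text
turn [-0.01 -0.41  0.1 ] shift [-1.7 -1.7 19.1] at [ 470.6 -273.2   42.6] grip 0.5967697173499175 F [ 0.4  0.4 -0.4] t 21.8833
```

arm_command([
  [-0.0017,-0.0017,0.01,0,-0.4,0,0.6],
  [0,0,0.009,0,0,0,0.6],
  [0,0,0,0,0,0,0.6],
  [0,0,0,0,0,0,0],
  [0,0,0,0,0,0,0],
  [0,0,0,0,0,0,0],
  [0,0,0,0,0,0,0],
  [0,0,0,0,0,0,0],
  [0,0,0,0,0,0,0],
  [0,0,0,0,0,0,0],
], force=60)

```text
time_s: 22.72
ee_pos: [468.5, -271.7, 23.4]
tool_rot: [[0.998, 0.057, 0.0], [0.057, -0.998, 0.0], [0.0, -0.0, -1.0]]
contact_force: [-1.2, 0.5, 6.8]
grip_width: 0.175
grip_force: 59.6
```

arm_command([
  [0,0,-0.003,0,0,0,0],
  [0,0,-0.007,0,0,0,0],
  [0,0,-0.012,0,0,0,0],
  [0,0,-0.018,0,0,0,0],
  [0,0,-0.02,0,0,0,0],
  [0,0,-0.02,0,0,0,0],
  [0,0,-0.02,0,0,0,0],
  [0,0,-0.02,0,0,0,0],
  [0,0,-0.018,0,0,0,0],
  [0,0,-0.015,0,0,0,0],
  [0,0,-0.01,0,0,0,0],
  [0,0,-0.007,0,0,0,0],
  [0,0,0,0,0,0,0],
])

```text
time_s: 23.8
ee_pos: [468.7, -271.7, 193.9]
tool_rot: [[0.998, 0.057, 0.001], [0.057, -0.998, -0.0], [0.001, 0.0, -1.0]]
contact_force: [1.3, -0.5, -2.5]
grip_width: 0.176
grip_force: 58.6
```

arm_command([
  [0,0,0,0,0,-2,0],
  [0,0,0,0,0,-4,0],
  [0,0,0,0,0,-6,0],
  [0,0,0,0,0,-6,0],
  [0,0,0,0,0,-6,0],
  [0,0,0,0,0,-6,0],
  [0,0,0,0,0,-6,0],
  [0,0,0,0,0,-6,0],
  [0,0,0,0,0,-6,0],
  [0,0,0,0,0,-6,0],
  [0,0,0,0,0,-6,0],
  [0,0,0,0,0,-6,0],
  [0,0,0,0,0,-6,0],
  [0,0,0,0,0,-4,0],
  [0,0,0,0,0,-2,0],
  [0,0,0,0,0,0,0],
  [0,0,0,0,0,0,0],
])

```text
time_s: 25.22
ee_pos: [467.7, -271.3, 192.0]
tool_rot: [[0.153, 0.988, -0.002], [0.988, -0.153, 0.001], [0.001, -0.002, -1.0]]
contact_force: [1.1, -0.7, -2.2]
grip_width: 0.173
grip_force: 58.6
```

```bash
python3 - <<'E'
from h import *
plan((455,274,185),83)
plan((455,274,185),162.9)
print(r.state()["q"])
E
```

```text
turn [-0.13 -0.06 -1.81] shift [539.7 -79.    7. ] at [ 467.7 -271.3  192. ] grip 0.17347901482164318 F [ 1.1 -0.7 -2.2] t 25.2167
turn [-7.000e-02 -1.400e-01 -8.171e+01] shift [172.5 517.4   7. ] at [ 467.7 -271.3  192. ] grip 0.17347901482164318 F [ 1.1 -0.7 -2.2] t 25.2167
[ 0.17527479  0.43574401  0.35583062  2.06911247 -0.23703625  0.67736251
  0.53288219]
```

arm_command([
  [0.008,-0.002,0,0,0,0,0],
  [0.016,-0.003,0,0,0,0,0],
  [0.024,-0.004,0,0,0,0,0],
  [0.03,-0.005,0,0,0,0,0],
  [0.03,-0.005,0,0,0,0,0],
  [0.03,-0.005,0,0,0,0,0],
  [0.03,-0.005,0,0,0,0,0],
  [0.03,-0.005,0,0,0,0,0],
  [0.03,-0.005,0,0,0,0,0],
  [0.03,-0.006,0,0,0,0,0],
  [0.03,-0.006,0,0,0,0,0],
  [0.03,-0.006,0,0,0,0,0],
  [0.03,-0.006,0,0,0,0,0],
  [0.03,-0.006,0,0,0,0,0],
  [0.03,-0.006,0,0,0,0,0],
  [0.03,-0.006,0,0,0,0,0],
  [0.03,-0.006,0,0,0,0,0],
  [0.024,-0.005,0,0,0,0,0],
  [0.016,-0.003,0,0,0,0,0],
  [0.008,-0.001,0,0,0,0,0],
])

```text
time_s: 26.88
ee_pos: [450.7, 256.9, 192.8]
tool_rot: [[0.147, 0.989, -0.001], [0.989, -0.147, 0.002], [0.001, -0.001, -1.0]]
contact_force: [-0.3, -0.5, -2.1]
grip_width: 0.18
grip_force: 58.6
```

arm_command([
  [0,0,0,0,0,-2,0],
  [0,0,0,0,0,-4,0],
  [0,0,0,0,0,-6,0],
  [0,0,0,0,0,-6,0],
  [0,0,0,0,0,-6,0],
  [0,0,0,0,0,-6,0],
  [0,0,0,0,0,-6,0],
  [0,0,0,0,0,-6,0],
  [0,0,0,0,0,-6,0],
  [0,0,0,0,0,-6,0],
  [0,0,0,0,0,-6,0],
  [0,0,0,0,0,-6,0],
  [0,0,0,0,0,-6,0],
  [0,0,0,0,0,-4,0],
  [0,0,0,0,0,-3.7,0],
  [0,0,0,0,0,-2,0],
  [0,0,0,0,0,0,0],
  [0,0,0,0,0,0,0],
])

```text
time_s: 28.38
ee_pos: [451.7, 252.1, 192.9]
tool_rot: [[-0.955, 0.295, -0.001], [0.295, 0.955, -0.0], [0.001, -0.001, -1.0]]
contact_force: [-1.1, -0.5, -3.8]
grip_width: 0.176
grip_force: 58.6
```

```bash
cat >> h.py <<'E'
def lidfit(zlo,zhi,c=(451,273)):
    for n in("top","scene"):
        im,d,X,K,R,t=pts(n); h=cv2.cvtColor(im,cv2.COLOR_RGB2HSV)
        m=near(X,c,125,zlo,zhi)&(h[...,1]<60)&(h[...,2]>110); P=X[m]
        q=P[:,:2].astype(np.float32); A=np.c_[P[:,0]-451,P[:,1]-273,np.ones(len(P))]
        print(n,m.sum(),"rect",cv2.minAreaRect(q),"plane",np.linalg.lstsq(A,P[:,2],rcond=None)[0].round(3))
        b=near(X,c,90,zhi+15,zhi+60)&(h[...,0]>100)&(h[...,0]<125)&(h[...,1]>120); 
        y=near(X,c,125,zlo,zhi)&(h[...,0]>18)&(h[...,0]<34)&(h[...,1]>120)
        print("  notch yellow",y.sum(),np.median(X[y],0).round(1) if y.any() else None)
        cv2.imwrite("pics/lid_%s_%d.png"%(n,zlo),im[...,::-1])
    return im
E
python3 - <<'E'
from h import *
plan((455,274,185),162.9)
lidfit(165,200)
E
```

```text
turn [-0.04 -0.06 -0.08] shift [ 3.2 21.9  7.9] at [451.7 252.1 192.9] grip 0.1763245543281946 F [-1.1 -0.5 -3.8] t 28.3833
top 2094 rect ((452.0798034667969, 251.34825134277344), (139.97695922851562, 159.8008575439453), 72.86671447753906) plane [-1.00000e-03  2.00000e-03  1.83526e+02]
  notch yellow 37 [517.3 230.2 183.6]
scene 1259 rect ((449.1029968261719, 250.99122619628906), (142.01133728027344, 169.79930114746094), 72.90943145751953) plane [-1.20000e-02  2.00000e-03  1.84861e+02]
  notch yellow 4 [521.8 244.8 184.6]
```

arm_command([
  [0.001,0.003,0,0,0,0,0],
  [0.002,0.006,0,0,0,0,0],
  [0.002,0.006,0.003,0,0,0,0],
  [0.0016,0.0047,0.005,0,0,0,0],
  [0.001,0.002,0.006,0,0,0,0],
  [0,0,0.006,0,0,0,0],
  [0,0,0.004,0,0,0,0],
  [0,0,0,0,0,0,0],
  [0,0,0,0,0,0,0],
])

```text
time_s: 29.23
ee_pos: [450.7, 275.4, 168.5]
tool_rot: [[-0.956, 0.294, -0.002], [0.294, 0.956, -0.001], [0.001, -0.001, -1.0]]
contact_force: [0.0, 0.5, -2.2]
grip_width: 0.178
grip_force: 58.6
```

```bash
python3 - <<'E'
from h import *
plan((450.8,275.1,139.4),162.9)
im=lidfit(145,172)
cv2.imwrite("pics/s7.png",cv2.resize(im[140:260,330:470],(700,600))[...,::-1])
E
```

```text
turn [-0.06 -0.08  0.03] shift [-0.2 -0.3 29.1] at [450.7 275.4 168.5] grip 0.17782396526540348 F [ 0.   0.5 -2.2] t 29.2333
top 2149 rect ((451.6473693847656, 275.48785400390625), (141.65325927734375, 159.88584899902344), 72.7077865600586) plane [-2.00000e-03  1.00000e-03  1.59028e+02]
  notch yellow 38 [516.3 253.1 160.5]
scene 1221 rect ((450.58343505859375, 273.15667724609375), (142.0659942626953, 166.1059112548828), 72.98381042480469) plane [-8.00000e-03  2.00000e-03  1.60734e+02]
  notch yellow 7 [511.8 243.5 161.9]
```

View pics/s7.png

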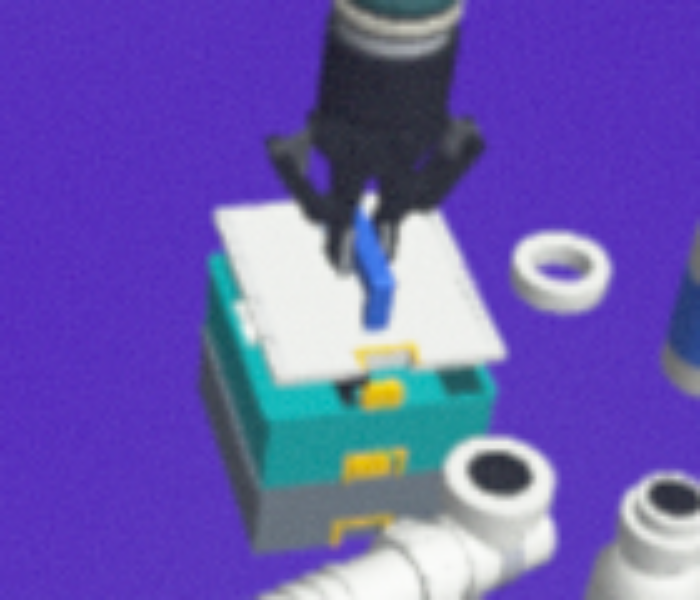

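The lid is level over the stack, with its yellow notch (crop 388,355) in line with the teal key (382,393). Lowering.

arm_command([
  [0,-0.0007,0.003,0,0,0,0],
  [0,0,0.005,0,0,0,0],
  [0,0,0.005,0,0,0,0],
  [0,0,0.004,0,0,0,0],
  [0,0,0.002,0,0,0,0],
  [0,0,0,0,0,0,0],
])

```text
time_s: 29.83
ee_pos: [450.4, 275.1, 149.4]
tool_rot: [[-0.956, 0.293, -0.002], [0.293, 0.956, -0.0], [0.002, -0.001, -1.0]]
contact_force: [0.0, -0.9, -2.7]
grip_width: 0.178
grip_force: 58.6
```

arm_command([
  [0,0,0.0015,0,0,0,0],
  [0,0,0.0015,0,0,0,0],
  [0,0,0.001,0,0,0,0],
  [0,0,0.001,0,0,0,0],
  [0,0,0.001,0,0,0,0],
  [0,0,0,0,0,0,0],
  [0,0,0,0,0,0,0],
])

```text
time_s: 30.42
ee_pos: [450.7, 275.4, 144.1]
tool_rot: [[-0.956, 0.293, -0.001], [0.293, 0.956, 0.0], [0.001, 0.0, -1.0]]
contact_force: [-0.2, 0.4, -2.0]
grip_width: 0.175
grip_force: 58.6
```

arm_command([
  [0,0,0.001,0,0,0,0],
  [0,0,0.001,0,0,0,0],
  [0,0,0.001,0,0,0,0],
  [0,0,0.0005,0,0,0,0],
  [0,0,0,0,0,0,0],
  [0,0,0,0,0,0,0],
])

```text
time_s: 30.92
ee_pos: [450.7, 275.4, 140.6]
tool_rot: [[-0.956, 0.293, -0.001], [0.293, 0.956, 0.0], [0.001, 0.0, -1.0]]
contact_force: [-1.1, -0.9, -2.2]
grip_width: 0.178
grip_force: 58.6
```

arm_command([
  [0,0,0.0005,0,0,0,0],
  [0,0,0.0005,0,0,0,0],
  [0,0,0.0005,0,0,0,0],
  [0,0,0,0,0,0,0],
  [0,0,0,0,0,0,0],
])

```text
time_s: 31.33
ee_pos: [450.8, 275.4, 139.4]
tool_rot: [[-0.956, 0.293, -0.0], [0.293, 0.956, 0.0], [0.0, 0.0, -1.0]]
contact_force: [-0.5, -0.5, 0.3]
grip_width: 0.175
grip_force: 59.1
```

arm_command([
  [0,0,0.0004,0,0,0,0],
  [0,0,0,0,0,0,0],
  [0,0,0,0,0,0,0.3],
  [0,0,0,0,0,0,0.5],
  [0,0,0,0,0,0,0.6],
  [0,0,0,0,0,0,0.6],
  [0,0,0,0,0,0,0.6],
  [0,0,-0.005,0,0,0,0.6],
  [0,0,-0.01,0,0,0,0.6],
  [0,0,-0.02,0,0,0,0.6],
  [0,0,-0.03,0,0,0,0.6],
  [0,0,-0.035,0,0,0,0.6],
  [0,0,-0.035,0,0,0,0.6],
  [0,0,0,0,0,0,0.6],
])

```text
time_s: 32.5
ee_pos: [454.7, 278.0, 281.5]
tool_rot: [[-0.956, 0.293, 0.011], [0.293, 0.956, 0.009], [-0.008, 0.012, -1.0]]
contact_force: [0.6, 0.3, -0.0]
grip_width: 0.602
grip_force: 0.0
```

```bash
python3 - <<'E'
from h import *
im=lidfit(118,141)
for n in ("top","scene"):
    _,_,X,*_=pts(n); 
cv2.imwrite("pics/s8.png",cv2.resize(im[60:460,60:540],(720,600))[...,::-1])
E
```

```text
top 2936 rect ((451.4794616699219, 275.12860107421875), (141.32049560546875, 159.9268035888672), 72.73049926757812) plane [1.00000e-03 2.00000e-03 1.29823e+02]
  notch yellow 77 [520.2 252.6 133.1]
scene 1312 rect ((450.6038818359375, 273.1162109375), (143.3239288330078, 165.7125701904297), 72.62166595458984) plane [-3.00000e-03 -0.00000e+00  1.31301e+02]
  notch yellow 42 [522.8 249.3 134.7]
```

View pics/s8.png

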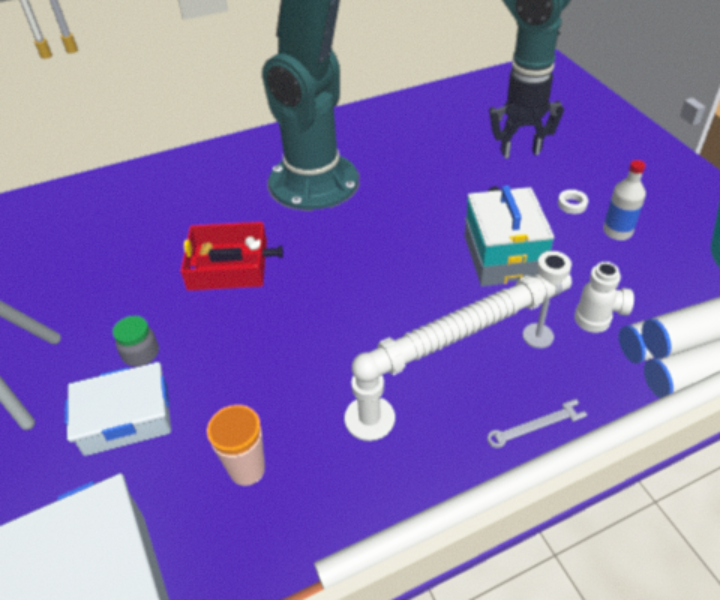

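The lid is home: its plate is level at 130 mm and the key shows through the notch (crop 518,239). The gripper is clear and the bystanders are unmoved.

```bash
python3 -c "
from workcell import order; print(order.hand_in())"
```

```text
the job is handed in; nothing more can be done
None
```

The job is handed in at about 33 s of the 72 s allowed: the teal tray measured level and fully home on the grey base with the base key in its notch, the white lid level and fully home on the tray with the key through its notch, the pipe unstruck, and nothing else seen to move.

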